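Cycle the incubator door and hold the run plunger in the green

ROBOT

A 6-joint arm with a two-finger parallel gripper is mounted at the origin on the work surface. World frame = base frame: x ahead of the robot, y to its left, z up, the work surface at z = 0. Lengths are in m, angles in rad, forces in N, time in s.
With the tool pointing down it reaches from about 0.25 to 0.725 m from the base axis. Payload 4 kg.
Tool frame: the origin (TCP) lies at the very end of the fingers, on their centre line; the grasp point (between the pads) lies 19 mm behind it; x points along the fingers, z is the direction in which the jaws open and shut, and the axes are right-handed (so a half turn about x gives the same grasp; the last joint's range is limited). The gripper opens to 85 mm and grips with 20 to 120 N. Pads are 22 mm wide; open, the fingers measure 114 mm over their backs; the gripper's body (76 mm by 85 mm) begins 54 mm behind the grasp point. The pads swing forward as they close: fully open they stand 13 mm farther back than shut.
Start: joints at [-1.231, 0.241, 0.005, 1.335, 0, 1.571], TCP at [0.167, -0.471, 0.231] pointing down, gripper open.
Joint ranges: [-2.72, 2.72], [-1.05, 1.87], [-1.09, 1.28], [-1.99, 2.15], [-1.42, 1.44], [-3.14, 3.14]. Speed limits (rad/s): [2.79, 2.79, 3.14, 3.14, 3.14, 3.14].

INTERFACE

Orientations are given as [roll, pitch, yaw] about the fixed x, y, z axes, in that order (R = Rz(yaw) Ry(pitch) Rx(roll)).
In Python, from cell import arm gives the robot as it stands.
- The arm moves only by the tool carry_out, never from a script. Its argument "plan" is a list of rows, each an object with "offset": the shift along the world's x, y, z in cm, a list of three; "dr": the turn, a rotation vector about the world's x, y, z in rad, a list of three; "claw": the opening, from -1 (shut) to 1 (fully open). A call has 1 to 20 rows; each row is the pose to reach, as a shift and turn from the pose commanded when the call began; what a row does not reach only later rows make up. A row lasts 1/12 s, in which the tool goes at most 41.7 mm and 7.16 degrees, less where a joint would pass 70% of its speed; a pose out of reach is approached as far as the arm can. A call with a gripper value outside its range is refused whole. The fingers move at their own pace and stop on an object; "squeeze" is the grip in N (left out, the last holds). Time passes only in rows, so rows that repeat a pose let the fingers close. It gives the time, the measured TCP pose, the force and the opening at its end, in the units of the state.
- arm.read_state(): the state, without advancing time (a new reading comes with each control period).
- arm.read_camera(name): name is "scene" or "top"; returns the picture (400x640x3 uint8, blue, green, red); there is no depth.
- arm.camera_info(name): a dict with "fovy" (degrees; the focal length in pixels is half the picture's height over the tangent of half this angle, whatever the lens; pixels are square), "cx", "cy" (the principal point, pixels), "k1" (the pictures are not rectified: a ray, as slopes to the right and down, at radius r is drawn at 1 + k1 r^2 times it, then the intrinsics apply), "R" (3x3) and "t" (3): a world point X has camera coordinates R X + t. Camera axes: x right, y down, z forward; pixel columns grow to the right and rows downward; lengths in m; the calibration is good to about 2 mm. A picture is of the moment at which its call begins. camera_info takes no time and is no camera call.
- arm.job_done(): hands the job in, once; it reports no verdict.
Trained networks look in the newest picture that a camera, given by its name, has taken for a name from the list of things; names that differ only in an ending like _2 or _b are one class to them, and where a whole thing is asked for, a point or a joint stands for the part that bears it (a point fixed in the world has none). Each returns a list of dicts, best first, with "score" (0 to 1); they miss things now and then, are a little off and sometimes report something else, mostly with a low value. They report only what shows in the picture. A call takes as long as a camera call. They do not tell look-alikes from the thing itself.
- arm.look_for(camera, target): "uv" ([column, row] in pixels, amid what is visible of it).
The state is a dict: "t": time; "joint_positions": joint angles; "qvel": joint speeds; "effort": joint torques, N m; "position": TCP position; "ee_rot": TCP orientation; "contact_force": force on the tool from outside, world axes, zero at the start; "wrist_torque": the same for the moment, N m; "opening": opening from 0.0 (shut) to 1.0 (fully open).
Only numpy, scipy, OpenCV 4.12 (cv2) and the standard library are available. Lean on these libraries where they do the work, as an engineer would, in place of code of your own. Each camera call takes 0.05 s, during which the arm holds its last target.

TASK

The little tube incubator stopped because its drop-down front door was left ajar: pull the door all the way down to reset its interlock, then swing it back up until it is fully shut. Then press the yellow hold-to-run plunger on the grey station 12 mm down, so that its top face is level with the green band on the post beside it, and finish while still holding it there: it is spring-loaded, must not be pressed while the door is open and must never be pushed right down to its stop. Leave the two bottles and the tip box as they stand.

Things in the scene. Friction and masses are not known exactly. Their poses are not given: they have to be found in the camera images.
- incubator: Beige bench-top tube incubator fixed to the bench, 270 mm wide, 220 deep, 200 high. Origin on the bench under the middle of its front face; x points into the machine (away from the robot at yaw 0), y along its front, z up. Up to 54 mm its front is a fixed control strip; the door is above.
- door (a joint): Angle of the incubator's bottom-hinged front door, rad: 0 = fully shut (upright), 1.5 = all the way down at its stop, nearly level, towards the robot. Starts ajar at 0.15 to 0.5. A stiff hinge (0.65 N m of friction) keeps the door where it is left. Below 0.05 is shut, above 1.35 is all the way down.
- door_hinge (a point): Hinge line of the door, at its middle: 10 mm in front of the incubator's front face and 60 mm above the bench; the line runs along the incubator's y axis. Its axes turn with the door: z points from the hinge to the handle bar.
- door_bar (a point): Middle of the door handle: a round steel bar, 12 mm in diameter, 110 mm long, parallel to the hinge and 180 mm from it, in the door's plane. A free window of 39 x 98 mm lies between bar and door panel (250 mm wide, 18 thick, ending 135 mm from the hinge), so fingers can straddle the bar from above at any door angle. Shut, the bar is 240 mm above the bench (roof 200); down, about 73 mm.
- station: Grey hold-to-run station, a box of 76 x 90 x 40 mm (x, y, z) fixed to the bench left or right of the incubator. Origin at the middle of its underside. At its own y = +38 mm stands an index post (22 mm along x, 7 mm along y) up to 76 mm above the bench, with a green band from 64 to 72 mm above the bench, white above and below it, red under that.
- run_cap_top (a point): Centre of the top face of the yellow plunger cap, which is 46 mm in diameter and 12 mm thick, 4 mm off the station's middle towards its -y; moves down with the cap. At rest 80 mm above the bench. At the wanted travel it is 68 mm above the bench.
- run_cap (a joint): How far the plunger is pressed straight down, m: 0 at rest, 0.024 at its stop. A spring returns it: 4 N to start moving, plus 0.35 N per mm (about 8 N at 12 mm). Wanted 0.012; the green band spans 0.008 to 0.016; beyond 0.021 counts as pushed down to the stop.
- bottle_orange: Glass bottle with orange cap, 66 mm in diameter, 140 mm high, standing loose; origin at the centre of its underside. Bystander.
- bottle_black: Glass bottle with black cap and yellow label, 60 mm in diameter, 130 mm high, standing loose; origin at the centre of its underside. Bystander.
- tip_box: Blue pipette-tip box with a pale lid, 100 x 75 x 55 mm, loose on the bench on the other side of the incubator from the station; origin at the centre of its underside. Bystander.
Things that resemble listed ones, but are neither listed nor needed, are in the scene too. What is shaped like the station but pink or turquoise is not meant.

How it is judged:
On the way, in this order (a step that is already met when the one before it is completed fails the run):
1. the door has been pulled all the way down (value of joint door above 1.35 rad), for 0.1 s.
2. the door is fully shut again (value of joint door below 0.05 rad), for 0.2 s.
3. the plunger is held in the green band (value of joint run_cap between 0.008 and 0.016 m and value of joint door below 0.05 rad), for 0.5 s.
At the end, for the whole second after the job is handed in: The door is shut (below 0.05 rad) and the robot itself is pressing the plunger (more than 2 N) and keeps it still between 8 and 16 mm down; bottles and tip box upright within 30 mm of where they stood (all of step 3 and velocity of joint run_cap between -0.01 and 0.01 m/s and (contact force between station and the fingers above 2 N or contact force between station and the arm above 2 N) and distance of each of tip_box, bottle_orange, bottle_black from where it was at the start of the episode below 0.03 m and angle between each of tip_box, bottle_orange, bottle_black's own z axis and vertical below 0.2 rad); the arm keeps its last pose, push and grip.
It fails at once if the plunger is pushed down to its stop (beyond 21 mm) (value of joint run_cap above 0.021 m).
It fails at once if the plunger is pressed (over 5 mm) while the door is open (over 0.1 rad) (value of joint run_cap above 0.005 m and value of joint door above 0.1 rad).
It fails at once if a bystander is shoved more than 30 mm or tipped (distance of any of tip_box, bottle_orange, bottle_black from where it was at the start of the episode above 0.03 m or angle between any of tip_box, bottle_orange, bottle_black's own z axis and vertical above 0.35 rad).
It also fails if it takes over 54 s, if anything falls off the work surface, if the arm or the gripper's body presses on something with over 40 N, if the wrist force passes 120 N, or if a joint passes its speed limit or range.

## Working session

There is one attempt and no reset: what is moved stays moved. The work goes in short steps, Python scripts to look and compute and a tool call to move; the robot and the scene stay as the last step left them, time stands still between calls to the robot, and variables do not carry over. Pictures are saved under pics/ and viewed, and the job is handed in when it is done.

Besides the shell and the picture viewer there is one more tool, called after ">>>" as a command line: name --argument value ..., lists and objects as JSON in quotes. carry_out: Moves the arm, as the interface text tells. Its arguments: {"type":"object","properties":{"plan":{"type":"array","items":{"type":"object","properties":{"offset":{"type":"array","items":{"type":"number"}},"dr":{"type":"array","items":{"type":"number"}},"claw":{"type":"number"}}}},"squeeze":{"type":"number"}},"required":["plan"]}

```bash
mkdir -p pics; ls; cat > h.py <<'E'
import numpy as np, cv2
from cell import arm
def proj(cam,P):
    i=arm.camera_info(cam);R=np.array(i["R"]);t=np.array(i["t"])
    f=200/np.tan(np.radians(i["fovy"])/2)
    p=np.atleast_2d(P)@R.T+t; s=p[:,:2]/p[:,2:]; r2=(s**2).sum(1,keepdims=True)
    return s*(1+i["k1"]*r2)*f+[i["cx"],i["cy"]]
def ray(cam,uv):
    i=arm.camera_info(cam);R=np.array(i["R"]);t=np.array(i["t"])
    f=200/np.tan(np.radians(i["fovy"])/2)
    d=(np.array(uv,float)-[i["cx"],i["cy"]])/f; s=d.copy()
    for _ in range(30): s=d/(1+i["k1"]*(s@s))
    return -R.T@t, R.T@np.array([s[0],s[1],1])
def atz(cam,uv,z):
    o,d=ray(cam,uv); return o+d*(z-o[2])/d[2]
def tri(uv1,uv2):
    o1,d1=ray("scene",uv1);o2,d2=ray("top",uv2)
    A=np.stack([d1,-d2],1);k=np.linalg.lstsq(A,o2-o1,rcond=None)[0]
    a=o1+k[0]*d1;b=o2+k[1]*d2
    return (a+b)/2,np.linalg.norm(a-b)
E
python3 - <<'E'
from h import *
for c in("scene","top"):
    cv2.imwrite(f"pics/{c}0.png",arm.read_camera(c)); i=arm.camera_info(c); print(c,i, -np.array(i["R"]).T@np.array(i["t"]))
for n in ["incubator","door","door_bar","door_hinge","station","run_cap_top","bottle_orange","bottle_black","tip_box"]:
    for c in("scene","top"):
        print(n,c,[(np.round(d["uv"]).tolist(),round(d["score"],2)) for d in arm.look_for(c,n)][:4])
print(arm.read_state())
E
```

```text
pics
scene {'fovy': 48.362602221171386, 'cx': 324.6976193028756, 'cy': 201.92416974166468, 'k1': -0.10336270822275288, 'R': array([[-0.8435493 ,  0.53697838, -0.00887711],
       [ 0.51276206,  0.80037253, -0.3106105 ],
       [-0.15968613, -0.26656711, -0.95049582]]), 't': array([ 0.4697887 , -0.20603272,  1.64127812])} [0.76402505 0.35014732 1.50020243]
top {'fovy': 42.95930124111693, 'cx': 318.2849987604189, 'cy': 188.41184092955876, 'k1': -0.051794399056352004, 'R': array([[-0.02912506, -0.99957521, -0.00106215],
       [-0.9921504 ,  0.02903797, -0.12163213],
       [ 0.1216113 , -0.00248873, -0.99257468]]), 't': array([-0.01070865,  0.56681369,  1.38836933])} [ 0.39321114 -0.02370793  1.44699163]
incubator scene [([281.0, 247.0], 0.97), ([350.0, 324.0], 0.51)]
incubator top [([299.0, 115.0], 0.69), ([296.0, 167.0], 0.58)]
door scene [([311.0, 225.0], 0.81), ([281.0, 245.0], 0.55), ([293.0, 155.0], 0.29)]
door top [([292.0, 168.0], 0.61)]
door_bar scene [([315.0, 228.0], 0.78)]
door_bar top [([294.0, 169.0], 0.57)]
door_hinge scene [([316.0, 228.0], 0.63)]
door_hinge top [([296.
[... 644 characters left out ...]
, 0.82)]
tip_box top [([196.0, 201.0], 0.7)]
{'t': 1.0, 'joint_positions': array([-1.23102394e+00,  2.40595422e-01,  5.01124643e-03,  1.33518919e+00,
       -6.28090105e-06,  1.57077628e+00]), 'qvel': array([-0.00087454, -0.00046125,  0.00068182,  0.00012525,  0.00061112,
       -0.00070407]), 'effort': array([-1.41519666e-05, -3.72212291e+01,  2.52699512e+01,  1.14276401e-03,
       -4.67421080e-05,  6.53539985e-06]), 'position': array([ 0.16663758, -0.47142476,  0.23131305]), 'ee_rot': array([-0.26698433,  1.57077252, -1.49798822]), 'contact_force': array([-0.16502393,  0.97776406, -0.13515645]), 'wrist_torque': array([-0.03229315,  0.02032606, -0.00196164]), 'opening': 0.9984220149643466}
```

View pics/scene0.png

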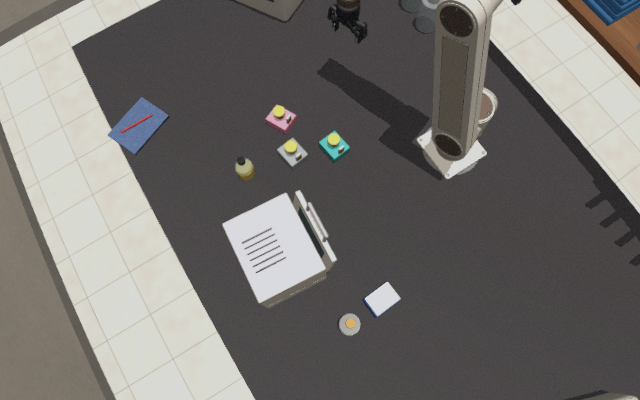

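View pics/top0.png

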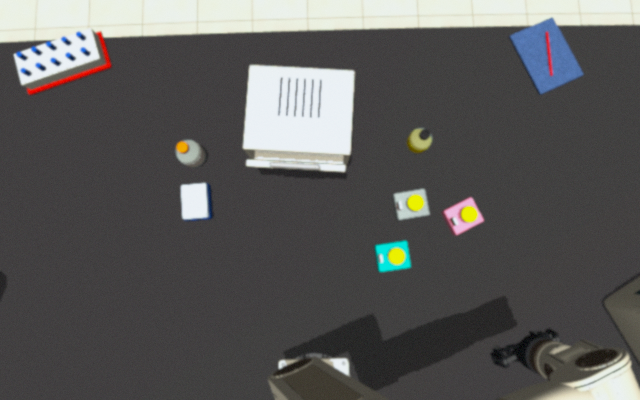

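```bash
python3 - <<'E'
import cv2
a=cv2.imread('pics/scene0.png');b=cv2.imread('pics/top0.png')
cv2.imwrite('pics/s0z.png',cv2.resize(a[90:290,200:400],None,fx=3,fy=3,interpolation=2))
cv2.imwrite('pics/t0z.png',cv2.resize(b[90:240,220:420],None,fx=4,fy=4,interpolation=2))
cv2.imwrite('pics/t0y.png',cv2.resize(b[180:290,360:500],None,fx=5,fy=5,interpolation=2))
E
```

```text
(no output)
```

View pics/s0z.png

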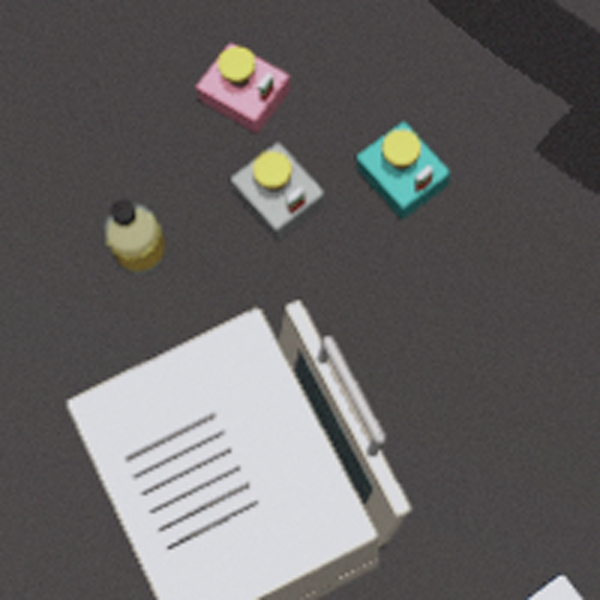

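View pics/t0z.png

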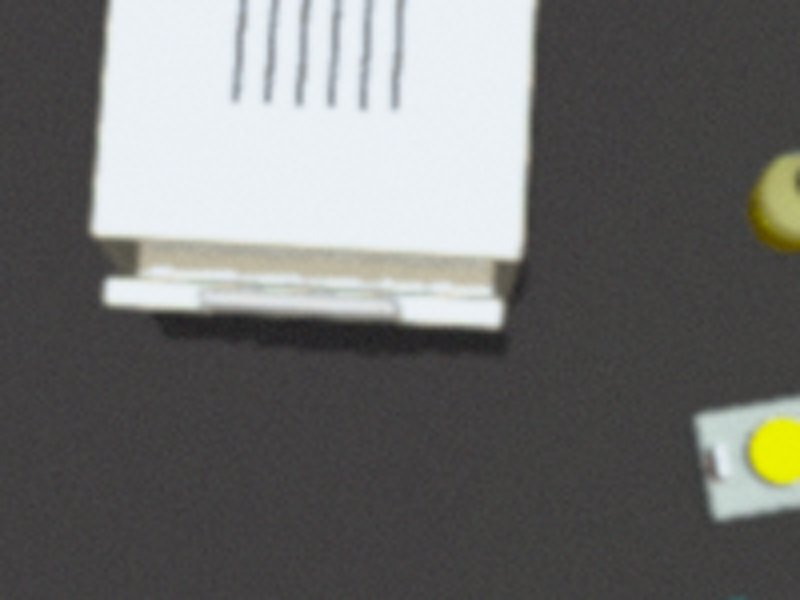

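View pics/t0y.png

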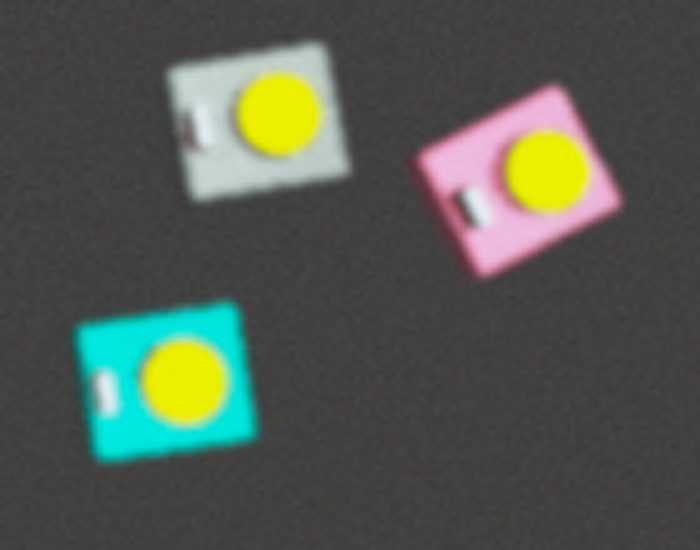

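```bash
python3 - <<'E'
from h import *
from scipy.optimize import least_squares
def obj(p,L): 
    x,y,a=p;c,s=np.cos(a),np.sin(a);L=np.array(L,float)
    return np.c_[x+c*L[:,0]-s*L[:,1],y+s*L[:,0]+c*L[:,1],L[:,2]]
FL=[0,.135,.2];FR=[0,-.135,.2];BL=[.22,.135,.2];BR=[.22,-.135,.2]
Lt=[FL,FR,BL,BR];ut=np.array([[243,149],[350.5,155],[249,66],[355,70]])
Ls=[FR,FL,BR];us=np.array([[287.3,193.3],[326,270],[222.7,224]])
bt=np.array([[270,164.7],[319.5,167]]);bs=np.array([[326,237.3],[309.3,204.3]])
def bar(th):
    h=.06+.18*np.cos(th); x=-.01-.18*np.sin(th); return [[x,.055,h],[x,-.055,h]]
def res(q,split=False):
    p=q[:3]
    r=[proj("top",obj(p,Lt))-ut,proj("scene",obj(p,Ls))-us,proj("top",obj(p,bar(q[3])))-bt,proj("scene",obj(p,bar(q[3])))-bs]
    return r if split else np.concatenate(r).ravel()
s=least_squares(res,[.5,0,0,.3],loss="soft_l1");print("inc x,y,yaw,door",s.x.round(4))
for r in res(s.x,1):print(r.round(1).tolist())
print(obj(s.x[:3],bar(s.x[3])))
for v in bt,: 
  pass
print("bar tri",tri(bs.mean(0),bt.mean(0)))
print("cap tri",tri([290.7,146.7],[415.8,202.8]),atz("top",[415.8,202.8],.08),atz("scene",[290.7,146.7],.08))
# station corners top z=.04
c=[(360+u/5,180+v/5) for u,v in[(168,68),(325,44),(350,176),(193,200)]]
print([atz("top",q,.04).round(4).tolist() for q in c])
print("blk",atz("top",[427,133],.13),"post",atz("top",[400.5,205.5],.07))
print("orange",atz("top",[183,147],.14),"tip",atz("top",[195,201],.05))
E
```

```text
inc x,y,yaw,door [ 0.6394  0.0274 -0.0903  0.1718]
[[-1.4, -0.3], [-1.0, 0.2], [-0.3, -1.5], [-0.9, 0.5]]
[[-0.8, -1.8], [0.5, -1.5], [-1.0, -1.0]]
[[0.9, -0.5], [-3.1, -0.1]]
[[0.2, -1.6], [-0.0, -0.5]]
[[ 0.60371068  0.08580863  0.23735074]
 [ 0.59378626 -0.02374276  0.23735074]]
bar tri (array([0.59956553, 0.0297421 , 0.2229801 ]), np.float64(0.0020645738886749206))
cap tri (array([ 0.51442416, -0.2918537 ,  0.06494835]), np.float64(0.00197547974652696)) [ 0.51378455 -0.2896616   0.08      ] [ 0.51641164 -0.28434377  0.08      ]
[[0.5449, -0.2367, 0.04], [0.5558, -0.3253, 0.04], [0.4816, -0.3352, 0.04], [0.4709, -0.2472, 0.04]]
blk [ 0.69419685 -0.31966298  0.13      ] post [ 0.50853897 -0.24946268  0.07      ]
orange [0.67336103 0.32524829 0.14      ] tip [0.53924718 0.31517079 0.05      ]
```

```bash
cat >> h.py <<'E'
from scipy.spatial.transform import Rotation as Ro
def st():
    s=arm.read_state(); R=Ro.from_euler("xyz",s["ee_rot"]).as_matrix()
    print("t",round(s["t"],2),"p",s["position"].round(4),"x",R[:,0].round(3),"z",R[:,2].round(3),"F",s["contact_force"].round(1),"op",round(s["opening"],3))
    return s,R
E
python3 - <<'E'
from h import *
s,R=st()
z=R[:,2];y=-.0903
for k in (0,np.pi):
    a=y+k-np.arctan2(z[1],z[0]);print("turn",(a+np.pi)%(2*np.pi)-np.pi)
print(np.array([.6,.03,.31])-s["position"])
E
```

```text
t 1.0 p [ 0.1666 -0.4714  0.2313] x [ 0. -0. -1.] z [ 0.333 -0.943  0.   ] F [-0.2  1.  -0.1] op 0.998
turn 1.140703883768472
turn -2.000888769821321
[0.43336242 0.50142476 0.07868695]
```

>>> carry_out --plan '[{"offset": [0,0,4],"dr": [0,0,0.1],"claw": 1},{"offset": [2,2,8],"dr": [0,0,0.2],"claw": 1},{"offset": [43.3,50.1,8],"dr": [0,0,1.14],"claw": 1},{"offset": [43.3,50.1,8],"dr": [0,0,1.14],"claw": 1},{"offset": [43.3,50.1,8],"dr": [0,0,1.14],"claw": 1},{"offset": [43.3,50.1,8],"dr": [0,0,1.14],"claw": 1},{"offset": [43.3,50.1,8],"dr": [0,0,1.14],"claw": 1},{"offset": [43.3,50.1,8],"dr": [0,0,1.14],"claw": 1},{"offset": [43.3,50.1,8],"dr": [0,0,1.14],"claw": 1},{"offset": [43.3,50.1,8],"dr": [0,0,1.14],"claw": 1},{"offset": [43.3,50.1,8],"dr": [0,0,1.14],"claw": 1},{"offset": [43.3,50.1,8],"dr": [0,0,1.14],"claw": 1},{"offset": [43.3,50.1,8],"dr": [0,0,1.14],"claw": 1},{"offset": [43.3,50.1,8],"dr": [0,0,1.14],"claw": 1},{"offset": [43.3,50.1,8],"dr": [0,0,1.14],"claw": 1},{"offset": [43.3,50.1,8],"dr": [0,0,1.14],"claw": 1},{"offset": [43.3,50.1,8],"dr": [0,0,1.14],"claw": 1},{"offset": [43.3,50.1,8],"dr": [0,0,1.14],"claw": 1},{"offset": [43.3,50.1,8],"dr": [0,0,1.14],"claw": 1},{"offset": [43.3,50.1,8],"dr": [0,0,1.14],"claw": 1}]'

```text
t: 2.67
position: [0.5997, 0.0302, 0.3104]
ee_rot: [-2.752, 1.569, -2.841]
contact_force: [-1.0, -0.7, 0.3]
opening: 1.001
```

```bash
python3 - <<'E'
from h import *
st()
a=arm.read_camera("scene");b=arm.read_camera("top")
cv2.imwrite('pics/s1.png',cv2.resize(a[100:300,200:440],None,fx=3,fy=3,interpolation=2))
cv2.imwrite('pics/t1.png',cv2.resize(b[90:240,220:420],None,fx=4,fy=4,interpolation=2))
E
```

```text
t 2.67 p [0.5997 0.0302 0.3104] x [-0.002 -0.001 -1.   ] z [ 0.996 -0.089 -0.002] F [-1.  -0.7  0.3] op 1.001
```

View pics/s1.png

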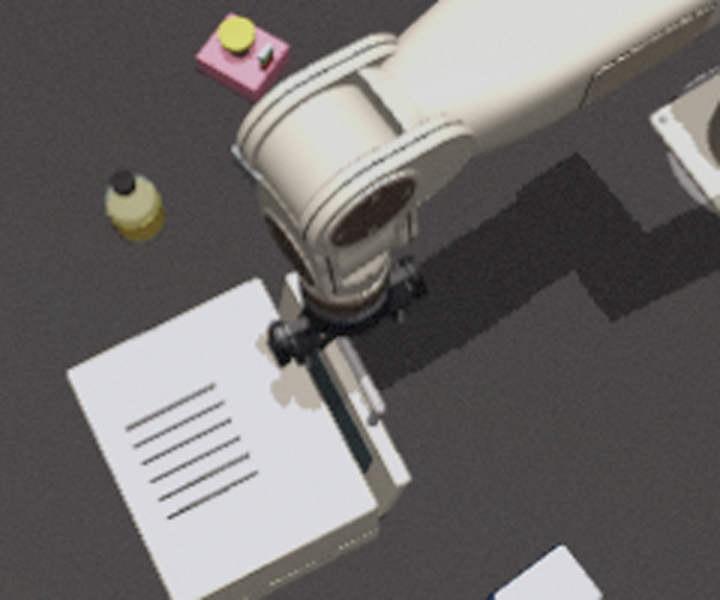

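View pics/t1.png

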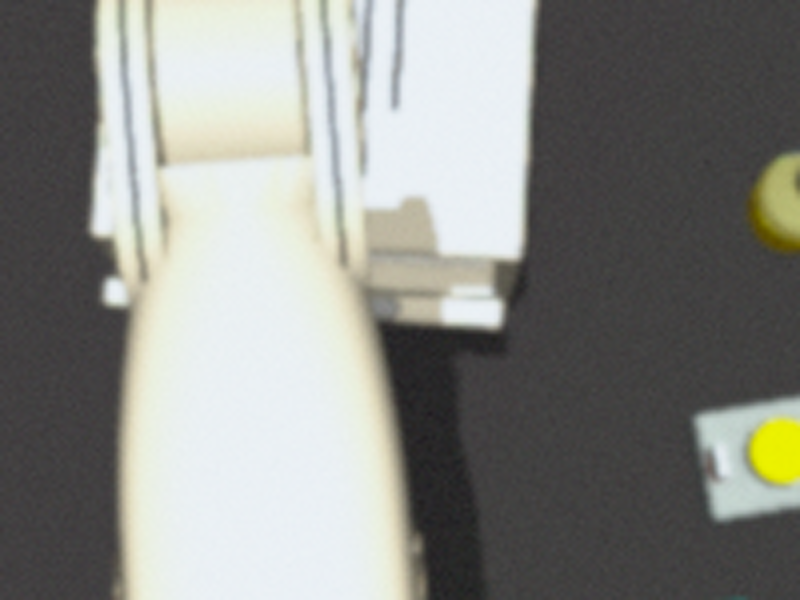

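>>> carry_out --plan '[{"offset": [0,0,-3],"claw": 1},{"offset": [0,0,-6],"claw": 1},{"offset": [0,0,-8],"claw": 1},{"offset": [0,0,-9.2],"claw": 1},{"offset": [0,0,-9.2],"claw": 1},{"offset": [0,0,-9.2],"claw": -0.5},{"offset": [0,0,-9.2],"claw": -1},{"offset": [0,0,-9.2],"claw": -1},{"offset": [0,0,-9.2],"claw": -1},{"offset": [0,0,-9.2],"claw": -1},{"offset": [0,0,-9.2],"claw": -1},{"offset": [0,0,-9.2],"claw": -1}]' --squeeze 25

```text
invalid input at $.plan[0]: expected keys offset, dr, claw
```

```bash
python3 - <<'E'
from h import *
st()
a=arm.read_camera("scene")
cv2.imwrite('pics/s2.png',cv2.resize(a[100:300,200:440],None,fx=3,fy=3,interpolation=2))
E
```

```text
t 2.77 p [0.599  0.0287 0.3114] x [-0.001 -0.    -1.   ] z [ 0.996 -0.092 -0.   ] F [-0.3  0.5  0.7] op 0.996
```

View pics/s2.png

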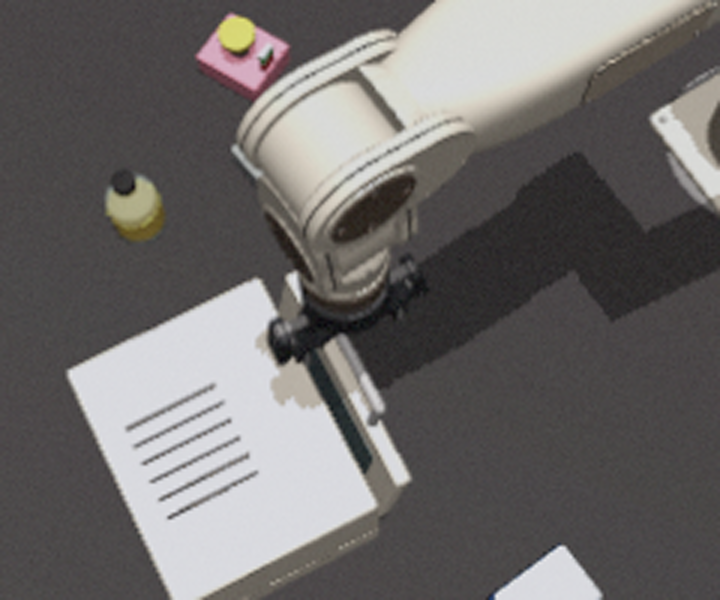

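The call was refused because `dr` was missing, so the arm has not moved. I'll resend it with `dr`.

>>> carry_out --plan '[{"offset": [0,0,-3],"dr": [0,0,0],"claw": 1},{"offset": [0,0,-6],"dr": [0,0,0],"claw": 1},{"offset": [0,0,-8],"dr": [0,0,0],"claw": 1},{"offset": [0,0,-9.2],"dr": [0,0,0],"claw": 1},{"offset": [0,0,-9.2],"dr": [0,0,0],"claw": 1},{"offset": [0,0,-9.2],"dr": [0,0,0],"claw": -0.5},{"offset": [0,0,-9.2],"dr": [0,0,0],"claw": -1},{"offset": [0,0,-9.2],"dr": [0,0,0],"claw": -1},{"offset": [0,0,-9.2],"dr": [0,0,0],"claw": -1},{"offset": [0,0,-9.2],"dr": [0,0,0],"claw": -1},{"offset": [0,0,-9.2],"dr": [0,0,0],"claw": -1},{"offset": [0,0,-9.2],"dr": [0,0,0],"claw": -1}]' --squeeze 25

```text
t: 3.82
position: [0.5995, 0.0297, 0.22]
ee_rot: [0.211, 1.57, 0.12]
contact_force: [-2.3, -0.0, 3.4]
opening: 0.128
```

```bash
python3 - <<'E'
from h import *
st()
a=arm.read_camera("scene")
cv2.imwrite('pics/s3.png',cv2.resize(a[100:300,200:440],None,fx=3,fy=3,interpolation=2))
E
```

```text
t 3.82 p [0.5995 0.0297 0.22  ] x [ 0.  0. -1.] z [ 0.996 -0.091  0.   ] F [-2.3 -0.   3.4] op 0.128
```

View pics/s3.png

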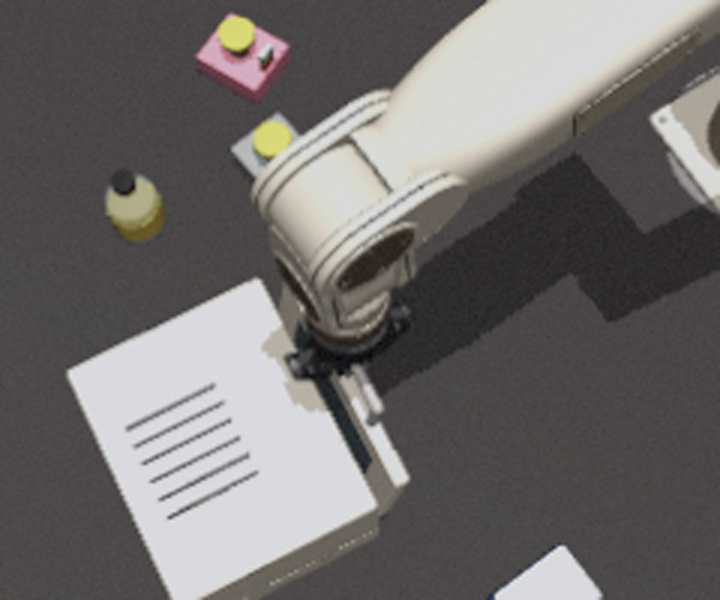

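>>> carry_out --plan '[{"offset": [-1.4,0.1,-0.3],"dr": [0,0,0],"claw": -1},{"offset": [-3.2,0.3,-0.8],"dr": [0,0,0],"claw": -1},{"offset": [-4.8,0.4,-1.5],"dr": [0,0,0],"claw": -1},{"offset": [-6.4,0.6,-2.4],"dr": [0,0,0],"claw": -1},{"offset": [-7.9,0.7,-3.4],"dr": [0,0,0],"claw": -1},{"offset": [-9.2,0.8,-4.6],"dr": [0,0,0],"claw": -1},{"offset": [-10.5,0.9,-5.9],"dr": [0,0,0],"claw": -1},{"offset": [-11.6,1.0,-7.3],"dr": [0,0,0],"claw": -1},{"offset": [-12.6,1.1,-8.8],"dr": [0,0,0],"claw": -1},{"offset": [-13.4,1.2,-10.4],"dr": [0,0,0],"claw": -1},{"offset": [-14.0,1.3,-12.1],"dr": [0,0,0],"claw": -1},{"offset": [-14.5,1.3,-13.8],"dr": [0,0,0],"claw": -1},{"offset": [-14.8,1.3,-15.6],"dr": [0,0,0],"claw": -1},{"offset": [-14.9,1.3,-16.4],"dr": [0,0,0],"claw": -1},{"offset": [-14.9,1.3,-16.5],"dr": [0,0,0],"claw": -1},{"offset": [-14.9,1.3,-16.5],"dr": [0,0,0],"claw": -1},{"offset": [-14.9,1.3,-16.5],"dr": [0,0,0],"claw": -1}]'

```text
t: 5.28
position: [0.4508, 0.0427, 0.0543]
ee_rot: [2.727, 1.57, 2.636]
contact_force: [1.2, 1.1, -4.8]
opening: 0.129
```

```bash
python3 - <<'E'
from h import *
st()
a=arm.read_camera("scene");b=arm.read_camera("top")
cv2.imwrite('pics/s4.png',cv2.resize(a[100:300,200:440],None,fx=3,fy=3,interpolation=2))
cv2.imwrite('pics/t4.png',cv2.resize(b[90:240,220:420],None,fx=4,fy=4,interpolation=2))
E
```

```text
t 5.28 p [0.4508 0.0427 0.0543] x [-0.  0. -1.] z [ 0.996 -0.091 -0.   ] F [ 1.2  1.1 -4.8] op 0.129
```

View pics/s4.png

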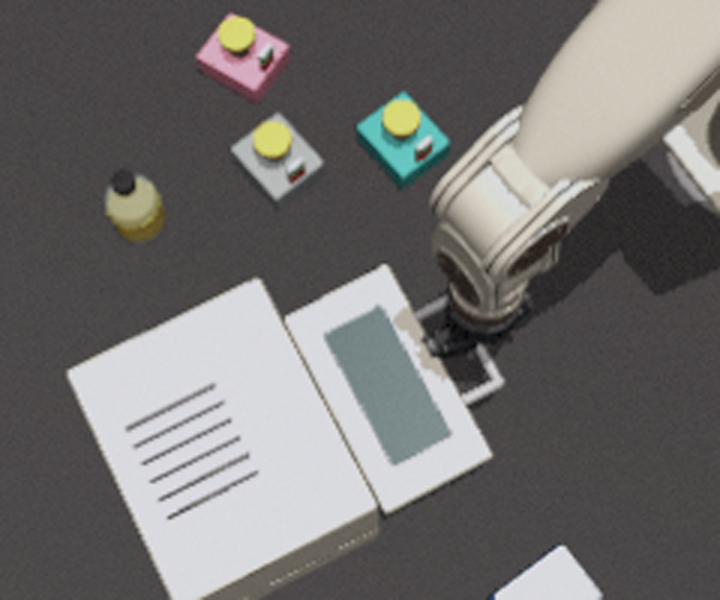

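View pics/t4.png

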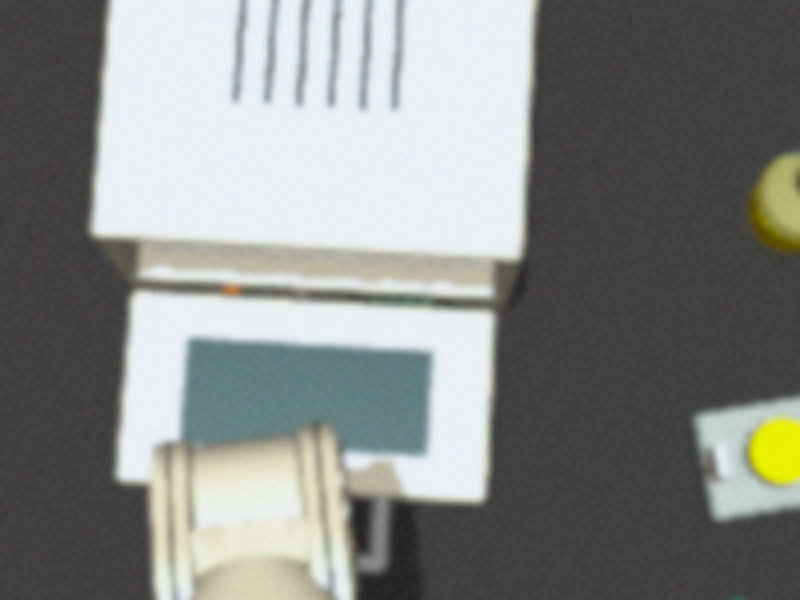

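>>> carry_out --plan '[{"offset": [0,0,-0.3],"dr": [0,0,0],"claw": -1},{"offset": [0,0,-0.4],"dr": [0,0,0],"claw": -1},{"offset": [0,0,-0.4],"dr": [0,0,0],"claw": -1}]'

```text
t: 5.63
position: [0.4507, 0.0428, 0.0511]
ee_rot: [0.897, 1.57, 0.806]
contact_force: [-1.5, 0.9, 4.1]
opening: 0.128
```

```bash
python3 - <<'E'
from h import *
st()
print(tri([367,227.3],[322-6,231]))
p=np.array([.6394,.0274]);d=np.array([np.cos(-.0903),np.sin(-.0903)]);n=np.array([-d[1],d[0]])
for th in(1.2,1.35,1.5):
    for l in (.055,-.055):
        q=p+d*(-.01-.18*np.sin(th))+n*l; P=[*q,.06+.18*np.cos(th)]
        print(th,l,proj("scene",P).round(1),proj("top",P).round(1))
E
```

```text
t 5.63 p [0.4507 0.0428 0.0511] x [ 0.  0. -1.] z [ 0.996 -0.091  0.   ] F [-1.5  0.9  4.1] op 0.128
(array([ 0.42872777,  0.02097536, -0.16275265]), np.float64(0.09180862573914132))
1.2 0.055 [[364.5 224.9]] [[271.1 223.3]]
1.2 -0.055 [[348.2 196. ]] [[313.3 225.9]]
1.35 0.055 [[366.  225.9]] [[271.8 226.8]]
1.35 -0.055 [[350.  197.4]] [[313.3 229.4]]
1.5 0.055 [[366.4 227.4]] [[272.6 228.7]]
1.5 -0.055 [[350.7 199.5]] [[313.3 231.2]]
```

>>> carry_out --plan '[{"offset": [0.1,0,1.3],"dr": [0,0,0],"claw": -1},{"offset": [0.4,0,3.1],"dr": [0,0,0],"claw": -1},{"offset": [0.9,0,4.8],"dr": [0,0,0],"claw": -1},{"offset": [1.5,-0.1,6.5],"dr": [0,0,0],"claw": -1},{"offset": [2.3,-0.2,8.1],"dr": [0,0,0],"claw": -1},{"offset": [3.3,-0.3,9.6],"dr": [0,0,0],"claw": -1},{"offset": [4.4,-0.4,11.0],"dr": [0,0,0],"claw": -1},{"offset": [5.7,-0.5,12.3],"dr": [0,0,0],"claw": -1},{"offset": [7.0,-0.6,13.5],"dr": [0,0,0],"claw": -1},{"offset": [8.5,-0.7,14.5],"dr": [0,0,0],"claw": -1},{"offset": [10.1,-0.9,15.4],"dr": [0,0,0],"claw": -1},{"offset": [11.7,-1.0,16.1],"dr": [0,0,0],"claw": -1},{"offset": [13.5,-1.2,16.6],"dr": [0,0,0],"claw": -1},{"offset": [15.2,-1.3,16.9],"dr": [0,0,0],"claw": -1},{"offset": [16.5,-1.5,17.1],"dr": [0,0,0],"claw": -1},{"offset": [17.2,-1.5,17.2],"dr": [0,0,0],"claw": -1},{"offset": [17.6,-1.6,17.2],"dr": [0,0,0],"claw": -1},{"offset": [17.8,-1.6,17.2],"dr": [0,0,0],"claw": -1},{"offset": [17.8,-1.6,17.2],"dr": [0,0,0],"claw": -1}]'

```text
t: 7.22
position: [0.628, 0.0273, 0.2227]
ee_rot: [2.455, 1.569, 2.364]
contact_force: [-3.4, 2.0, 4.7]
opening: 0.129
```

>>> carry_out --plan '[{"offset": [0.2,0,0],"dr": [0,0,0],"claw": -1},{"offset": [0.4,0,0],"dr": [0,0,0],"claw": -1},{"offset": [0.4,0,0],"dr": [0,0,0],"claw": -1},{"offset": [0.4,0,0],"dr": [0,0,0],"claw": -1}]'

```text
t: 7.55
position: [0.6295, 0.0272, 0.2227]
ee_rot: [3.069, 1.565, 2.979]
contact_force: [-9.3, 2.7, 6.5]
opening: 0.123
```

>>> carry_out --plan '[{"offset": [0.2,0,0],"dr": [0,0,0],"claw": -1},{"offset": [0.3,0,0],"dr": [0,0,0],"claw": -1},{"offset": [0.3,0,0],"dr": [0,0,0],"claw": -1},{"offset": [0.3,0,0],"dr": [0,0,0],"claw": -1}]'

```text
t: 7.88
position: [0.6295, 0.0272, 0.2227]
ee_rot: [-3.128, 1.559, 3.064]
contact_force: [-17.5, 2.8, 11.3]
opening: 0.128
```

```bash
python3 - <<'E'
from h import *
st()
a=arm.read_camera("scene");b=arm.read_camera("top")
cv2.imwrite('pics/s5.png',cv2.resize(a[100:300,200:440],None,fx=3,fy=3,interpolation=2))
E
```

```text
t 7.88 p [0.6295 0.0272 0.2227] x [-0.012  0.001 -1.   ] z [ 0.996 -0.09  -0.012] F [-17.5   2.8  11.3] op 0.128
```

View pics/s5.png

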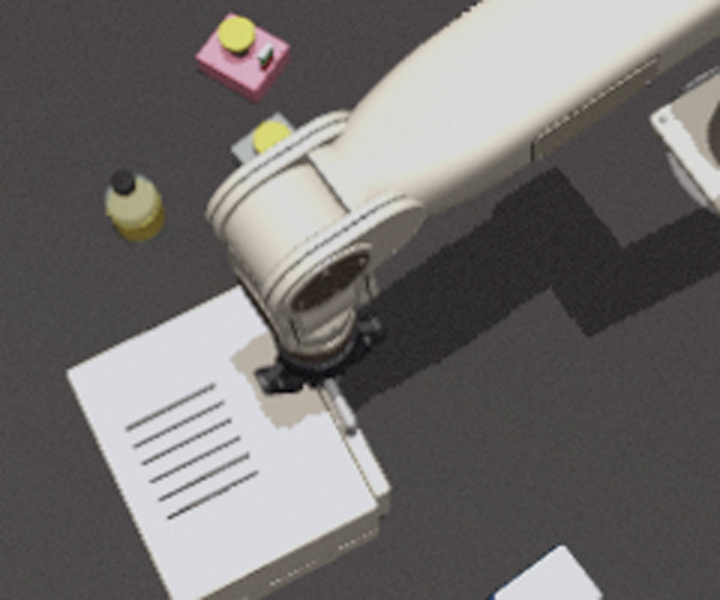

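>>> carry_out --plan '[{"offset": [-0.3,0,0],"dr": [0,0,0],"claw": -1},{"offset": [-0.3,0,0],"dr": [0,0,0],"claw": 0.5},{"offset": [-0.3,0,0],"dr": [0,0,0],"claw": 0.5},{"offset": [-0.3,0,0],"dr": [0,0,0],"claw": 0.5},{"offset": [-0.3,0,0],"dr": [0,0,0],"claw": 0.5},{"offset": [-0.3,0,0],"dr": [0,0,0],"claw": 0.5},{"offset": [-0.3,0,0],"dr": [0,0,0],"claw": 0.5},{"offset": [-0.3,0,2],"dr": [0,0,0],"claw": 0.5},{"offset": [-0.3,0,5],"dr": [0,0,0],"claw": 0.5},{"offset": [-0.3,0,8],"dr": [0,0,0],"claw": 0.5},{"offset": [-0.3,0,10],"dr": [0,0,0],"claw": 0.5},{"offset": [-0.3,0,10],"dr": [0,0,0],"claw": 0.5}]'

```text
t: 8.98
position: [0.6345, 0.0266, 0.328]
ee_rot: [0.119, 1.561, 0.028]
contact_force: [-0.6, -0.0, 0.9]
opening: 0.749
```

```bash
python3 - <<'E'
from h import *
st()
a=arm.read_camera("scene");b=arm.read_camera("top")
cv2.imwrite('pics/s6.png',cv2.resize(a[100:300,200:440],None,fx=3,fy=3,interpolation=2))
E
```

```text
t 8.98 p [0.6345 0.0266 0.328 ] x [ 0.01  0.   -1.  ] z [ 0.996 -0.091  0.01 ] F [-0.6 -0.   0.9] op 0.749
```

View pics/s6.png

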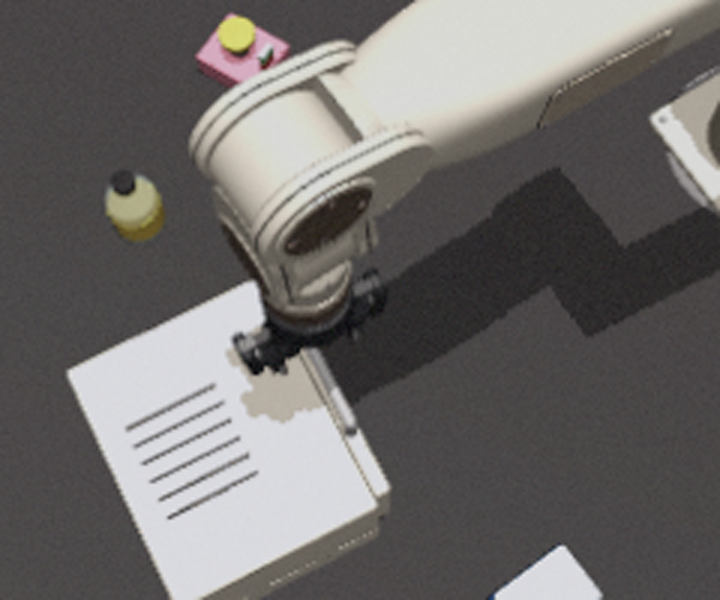

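>>> carry_out --plan '[{"offset": [-3,-4,0],"dr": [0,0,0],"claw": -1},{"offset": [-12,-31.5,0],"dr": [0,0,0],"claw": -1},{"offset": [-12,-31.5,0],"dr": [0,0,0],"claw": -1},{"offset": [-12,-31.5,0],"dr": [0,0,0],"claw": -1},{"offset": [-12,-31.5,0],"dr": [0,0,0],"claw": -1},{"offset": [-12,-31.5,0],"dr": [0,0,0],"claw": -1},{"offset": [-12,-31.5,0],"dr": [0,0,0],"claw": -1},{"offset": [-12,-31.5,0],"dr": [0,0,0],"claw": -1},{"offset": [-12,-31.5,0],"dr": [0,0,0],"claw": -1},{"offset": [-12,-31.5,0],"dr": [0,0,0],"claw": -1},{"offset": [-12,-31.5,-4],"dr": [0,0,0],"claw": -1},{"offset": [-12,-31.5,-8],"dr": [0,0,0],"claw": -1},{"offset": [-12,-31.5,-12],"dr": [0,0,0],"claw": -1},{"offset": [-12,-31.5,-16],"dr": [0,0,0],"claw": -1},{"offset": [-12,-31.5,-18],"dr": [0,0,0],"claw": -1},{"offset": [-12,-31.5,-18],"dr": [0,0,0],"claw": -1},{"offset": [-12,-31.5,-18],"dr": [0,0,0],"claw": -1}]'

```text
t: 10.5
position: [0.512, -0.2862, 0.1407]
ee_rot: [2.632, 1.566, 2.543]
contact_force: [0.5, -0.5, -0.3]
opening: 0.002
```

```bash
python3 - <<'E'
from h import *
st()
a=arm.read_camera("scene");b=arm.read_camera("top")
cv2.imwrite('pics/s7.png',cv2.resize(a[90:290,200:440],None,fx=3,fy=3,interpolation=2))
cv2.imwrite('pics/t7.png',cv2.resize(b[90:240,240:440],None,fx=4,fy=4,interpolation=2))
E
```

```text
t 10.5 p [ 0.512  -0.2862  0.1407] x [-0.004  0.003 -1.   ] z [ 0.996 -0.089 -0.004] F [ 0.5 -0.5 -0.3] op 0.002
```

View pics/s7.png

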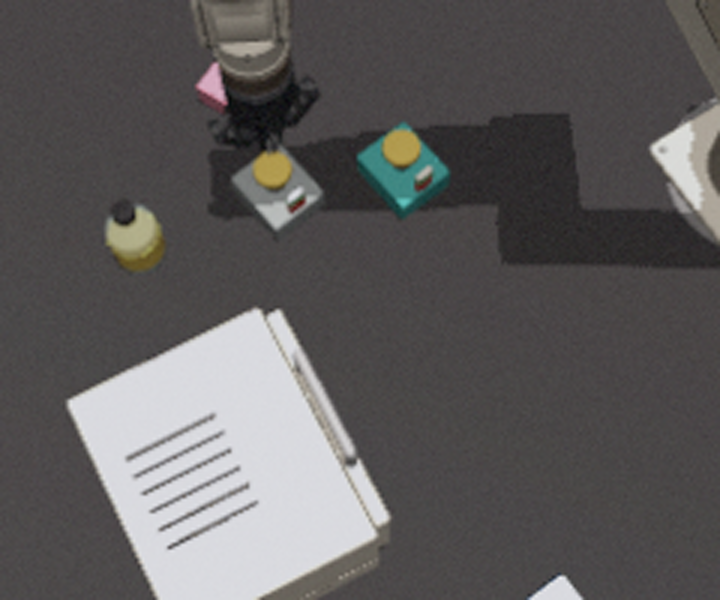

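View pics/t7.png

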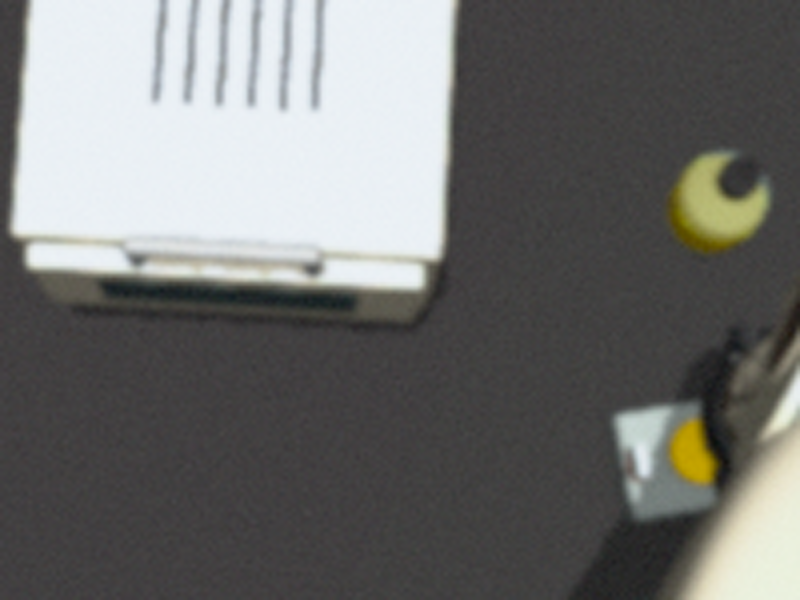

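>>> carry_out --plan '[{"offset": [0.2,-0.3,-1.5],"dr": [0,0,0],"claw": -1},{"offset": [0.2,-0.3,-3],"dr": [0,0,0],"claw": -1},{"offset": [0.2,-0.3,-4.2],"dr": [0,0,0],"claw": -1},{"offset": [0.2,-0.3,-5],"dr": [0,0,0],"claw": -1},{"offset": [0.2,-0.3,-5.5],"dr": [0,0,0],"claw": -1},{"offset": [0.2,-0.3,-5.7],"dr": [0,0,0],"claw": -1},{"offset": [0.2,-0.3,-5.7],"dr": [0,0,0],"claw": -1},{"offset": [0.2,-0.3,-5.7],"dr": [0,0,0],"claw": -1}]'

```text
t: 11.27
position: [0.5153, -0.2917, 0.0863]
ee_rot: [-0.389, 1.569, -0.48]
contact_force: [-0.2, -0.2, -0.3]
opening: 0.002
```

>>> carry_out --plan '[{"offset": [0,0.1,-0.2],"dr": [0,0,0],"claw": -1},{"offset": [0,0.2,-0.4],"dr": [0,0,0],"claw": -1},{"offset": [0,0.2,-0.6],"dr": [0,0,0],"claw": -1},{"offset": [0,0.2,-0.8],"dr": [0,0,0],"claw": -1},{"offset": [0,0.2,-0.8],"dr": [0,0,0],"claw": -1},{"offset": [0,0.2,-0.8],"dr": [0,0,0],"claw": -1}]'

```text
t: 11.77
position: [0.515, -0.2893, 0.0778]
ee_rot: [0.084, 1.57, -0.007]
contact_force: [-0.1, 0.5, 4.7]
opening: -0.001
```

```bash
python3 - <<'E'
from h import *
st()
a=arm.read_camera("scene")
cv2.imwrite('pics/s8.png',cv2.resize(a[100:200,220:360],None,fx=5,fy=5,interpolation=2))
E
```

```text
t 11.77 p [ 0.515  -0.2893  0.0778] x [ 0.001 -0.    -1.   ] z [ 0.996 -0.091  0.001] F [-0.1  0.5  4.7] op -0.001
```

View pics/s8.png

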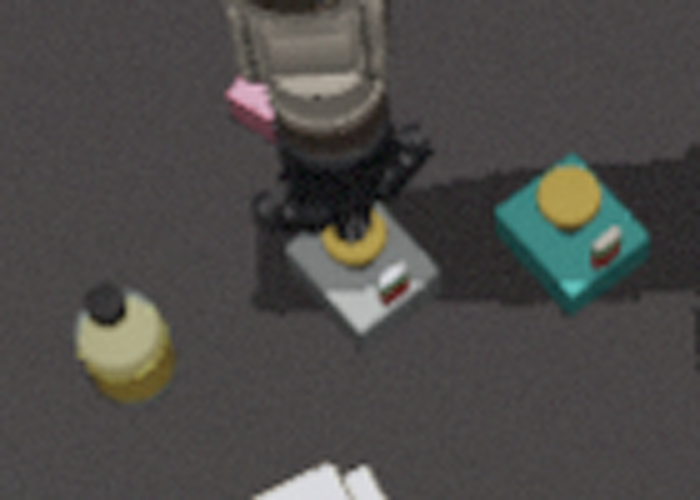

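>>> carry_out --plan '[{"offset": [0,0,-0.2],"dr": [0,0,0],"claw": -1},{"offset": [0,0,-0.4],"dr": [0,0,0],"claw": -1},{"offset": [0,0,-0.6],"dr": [0,0,0],"claw": -1},{"offset": [0,0,-0.8],"dr": [0,0,0],"claw": -1},{"offset": [0,0,-0.9],"dr": [0,0,0],"claw": -1},{"offset": [0,0,-1.0],"dr": [0,0,0],"claw": -1},{"offset": [0,0,-1.0],"dr": [0,0,0],"claw": -1},{"offset": [0,0,-1.0],"dr": [0,0,0],"claw": -1}]'

```text
t: 12.48
position: [0.515, -0.2894, 0.0683]
ee_rot: [-0.014, 1.57, -0.104]
contact_force: [-1.0, 1.6, 7.8]
opening: -0.001
```

```bash
python3 - <<'E'
from h import *
st()
a=arm.read_camera("scene");b=arm.read_camera("top")
cv2.imwrite('pics/s9.png',cv2.resize(a[100:300,200:440],None,fx=3,fy=3,interpolation=2))
E
```

```text
t 12.48 p [ 0.515  -0.2894  0.0683] x [ 0.001 -0.    -1.   ] z [ 0.996 -0.091  0.001] F [-1.   1.6  7.8] op -0.001
```

View pics/s9.png

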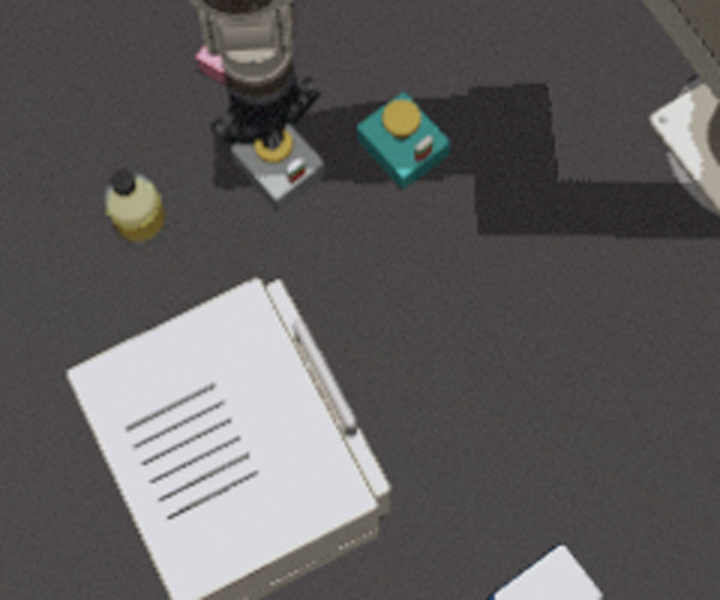

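>>> carry_out --plan '[{"offset": [0,0,0],"dr": [0,0,0],"claw": -1},{"offset": [0,0,0],"dr": [0,0,0],"claw": -1},{"offset": [0,0,0],"dr": [0,0,0],"claw": -1},{"offset": [0,0,0],"dr": [0,0,0],"claw": -1},{"offset": [0,0,0],"dr": [0,0,0],"claw": -1},{"offset": [0,0,0],"dr": [0,0,0],"claw": -1},{"offset": [0,0,0],"dr": [0,0,0],"claw": -1},{"offset": [0,0,0],"dr": [0,0,0],"claw": -1},{"offset": [0,0,0],"dr": [0,0,0],"claw": -1},{"offset": [0,0,0],"dr": [0,0,0],"claw": -1}]'

```text
t: 13.42
position: [0.515, -0.2894, 0.0683]
ee_rot: [-0.03, 1.57, -0.121]
contact_force: [-1.3, 2.1, 9.2]
opening: 0.002
```

```bash
python3 - <<'E'
from h import *
st()
print(arm.job_done())
E
```

```text
t 13.42 p [ 0.515  -0.2894  0.0683] x [ 0.001 -0.    -1.   ] z [ 0.996 -0.091  0.001] F [-1.3  2.1  9.2] op 0.002
the job is handed in; nothing more can be done
None
```

The door was pulled all the way down and shut again. I then pressed the grey station's yellow plunger and handed the job in at 13.4 s while still holding it. No verdict was reported.

- **Door down:** I gripped the handle bar and swung the door to about 1.5 rad. The arm position and both pictures agreed on that angle.
- **Door shut:** I swung it back up and pushed until the bar stopped moving while the force kept rising to about 17 N. Pictures taken after release and while pressing show it still shut.
- **Plunger:** contact came about 80 mm above the bench, as expected. I pressed to a fingertip height of 68.3 mm, so it is about 11.7 mm down.
- **Hold:** the push was 7.8 N at first and 9.2 N after nearly another second at an unchanged height. About 8 N was expected, so the last reading is slightly high.
- **Bystanders:** the black bottle looks unmoved in the last scene picture. The tip box is only partly in that picture and the orange bottle is out of it, and I did not measure either at the end. The arm never went near them.

One move call was refused for a missing field; nothing moved, and I resent it. The first triangulations of the bar and cap heights came out about 15 mm low. I used the given dimensions for those heights instead, and the grip and the plunger contact bore them out.

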